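# Stack the chip trays in the carrier and cover them

### The arm

A 6-joint arm with a two-finger parallel gripper is mounted at the origin on the work surface. World frame = base frame: x ahead of the robot, y to its left, z up, the work surface at z = 0. Lengths are in m, angles in rad, forces in N, time in s.
With the tool pointing down it reaches from about 0.35 to 0.775 m from the base axis. Payload 7.3 kg.
Tool frame: the origin (TCP) lies on the mounting face of the last link; the fingertips stand 178 mm ahead of it and the grasp point (between the pads) lies 159 mm ahead of it (robot.grip_depth is the distance from the TCP to the grasp point, in m); z points along the fingers, y is the line along which they close (so a half turn about z gives the same grasp; the last joint's range is limited). The gripper opens to 92 mm and grips with 3 to 60 N. Pads are 19 mm wide; open, the fingers measure 130 mm over their backs; the gripper's body (75 mm by 190 mm) begins 47 mm behind the grasp point.
Start: joints at [1.127, 0.342, 1.524, -0, 1.275, -0.146], TCP at [0.154, 0.502, 0.405] pointing down, gripper open.
Joint ranges: [-2.53, 2.53], [-0.77, 2.02], [0.04, 2.7], [-1, 4.14], [0.28, 2.66], [-3.11, 3.11]. Speed limits (rad/s): [2.57, 2.57, 3.14, 3.14, 3.14, 3.14].

### API

Orientations are given as [roll, pitch, yaw] about the fixed x, y, z axes, in that order (R = Rz(yaw) Ry(pitch) Rx(roll)).
In Python, from cell import observe, cams, robot, models gives the robot as it stands.
- The arm moves only by the shell command python3 -m jog 'ROWS' [FORCE]. ROWS is JSON, a list of rows, each a list of 3 entries, a list of its own where there are three numbers: the shift along the tool's x, y, z each as a share of 0.4 m, from -1 to 1, then the turn about the tool's z as a share of pi rad, from -1 to 1, then the closure, from 0 (fully open) to 1 (shut). In form: [[[x, y, z], turn, jaw], ...]. A call has 1 to 12 rows; each row is the pose to reach, as a shift and turn from the pose commanded when the call began, along the tool's axes at that moment, turning the shorter way round; what a row does not reach only later rows make up. A row lasts 1/8 s, in which the tool goes at most 62.5 mm and 10.7 degrees, less where a joint would pass 70% of its speed; a pose out of reach is approached as far as the arm can. A call with a number of a shift or a turn outside -1 to 1 is refused whole. A call with a gripper value outside its range is refused whole. The fingers move at their own pace and stop on an object; FORCE is the grip in N (left out, the last holds). Time passes only in rows, so rows that repeat a pose let the fingers close. It gives the time, the measured TCP pose, the force, the opening and the grip force at its end, in the units of the state.
- observe(): the state, without advancing time (a new reading comes with each control period).
- cams.read_camera(name): name is "side" or "top" or "wrist"; returns the picture (480x640x3 uint8, red, green, blue); there is no depth.
- cams.camera_model(name): a dict with "camera_matrix" (3x3 intrinsics, pixels), "k1" (the pictures are not rectified: a ray, as slopes to the right and down, at radius r is drawn at 1 + k1 r^2 times it, then the intrinsics apply), "pose" (4x4, takes a point from camera to world coordinates). Camera axes: x right, y down, z forward; pixel columns grow to the right and rows downward; lengths in m; the calibration is good to about 2 mm. A picture is of the moment at which its call begins: read the wrist's pose just before it. camera_model takes no time and is no camera call; for the wrist camera it gives the pose at the moment of the call.
- robot.hand_in(): hands the job in; it is judged then, once.
Trained networks look in the newest picture that a camera, given by its name, has taken for a name from the list of things; names that differ only in an ending like _2 or _b are one class to them, and where a whole thing is asked for, a point or a joint stands for the part that bears it (a point fixed in the world has none). Each returns a list of dicts, best first, with "confidence" (0 to 1); they miss things now and then, are a little off and sometimes report something else, mostly with a low value. They report only what shows in the picture. A call takes as long as a camera call. They do not tell look-alikes from the thing itself.
- models.find_in(target, camera): "position" ([x, y, z] in m, in world coordinates, good to about 4 mm: the middle of the surface that is visible of it).
- models.pinpoint(target, camera): "position" ([x, y, z] in m, in world coordinates, good to about 4 mm: a listed point, or the origin of a listed thing).
The state is a dict: "time": time; "qpos": joint angles; "qvel": joint speeds; "joint_efforts": joint torques, N m; "tool_pos": TCP position; "tool_rot": TCP orientation; "contact_force": force on the tool from outside, world axes, zero at the start; "torque": the same for the moment, N m; "opening": finger opening in m; "grip_force": force on a finger pad.
Only numpy, scipy, OpenCV 4.12 (cv2) and the standard library are available. Lean on these libraries where they do the work, as an engineer would, in place of code of your own. Each camera call takes 0.05 s, during which the arm holds its last target. There are 200 camera calls.

### The job

Stack the three chip trays in the square aluminium carrier, one at a time: the tray with one big pocket at the bottom, the four-pocket tray on it, the sixteen-pocket tray on that, and last the large cover lying on the light box, bar up. Each piece goes flat, centred and square with the carrier and flush with the one below; leave the small cover and the loupe where they are.

Things in the scene. Friction and masses are not known exactly. Their poses are not given: they have to be found in the camera images.
- carrier: Square aluminium carrier, 92 x 92 mm, fixed to the table (its place and yaw differ at each start). Flat floor 84 x 84 mm, 6 mm above the table, within a low rim 4 mm wide and 9 mm high. Origin: centre of its underside, at table height; x and y along its sides, z up. The trays stand on the middle of its floor; any of the four quarter turns is right.
- tray_one: Black square plastic chip tray, 56 x 56 mm, 24 mm high, open on top, walls 5 mm, one single large pocket, 46 mm square; copper-coloured chips (fixed in it) lie in the pockets. Origin: centre of its underside; x and y along its sides, z up. About 60 g. Starts upright on the table.
- tray_four: Black square plastic chip tray, 56 x 56 mm, 18 mm high, open on top, walls 5 mm, a cross of thin dividers making 2 x 2 = 4 pockets (dividers 0.5 mm lower than the walls); copper-coloured chips (fixed in it) lie in the pockets. Origin: centre of its underside; x and y along its sides, z up. About 50 g. Starts upright on the table.
- tray_sixteen: Black square plastic chip tray, 56 x 56 mm, 14 mm high, open on top, walls 5 mm, a grid of thin dividers making 4 x 4 = 16 pockets (dividers 0.5 mm lower than the walls); copper-coloured chips (fixed in it) lie in the pockets. Origin: centre of its underside; x and y along its sides, z up. About 45 g. Starts upright on the table.
- cover: Large cover: black square plastic plate 56 x 56 mm, 8 mm thick, with an upright aluminium grip bar on top, 36 mm long along its x, 12 mm wide along its y, 12 mm tall (total height 20 mm). Origin: centre of the plate's underside, z up. About 40 g. Starts bar up on the light box, its underside 28 mm above the table.
- small_cover: Small cover, not part of the stack, to be left alone: like the large cover but 38 x 38 mm, bar 26 x 12 mm, total height 20 mm, loose on the table. Origin: centre of its underside.
- loupe: Loupe, to be left alone: dark steel round magnifier standing upright on the table, 48 mm diameter at its foot, 36 mm high, loose. Origin: centre of its underside.
- lightbox: White light box, fixed to the table, 130 mm (x) x 110 mm (y), flat top 28 mm above the table, at the left or right side. Origin: centre of its underside.
- parts_box: Grey open parts box with small fittings, fixed to the table, 130 mm (x) x 110 mm (y), 35 mm high, on the side where the light box is not. An obstacle only. Origin: centre of its underside.
Things that resemble listed ones, but are neither listed nor needed, are in the scene too. What is shaped like the tray_one but pink is not meant. What is shaped like the cover but yellow is not meant.

How it is judged:
On the way, in this order (a step that is already met when the one before it is completed fails the run):
1. one-pocket tray in the carrier (horizontal distance between tray_one and carrier below 0.01 m and z of tray_one in the frame of carrier between 0.003 and 0.009 m and (angle between the x axis of tray_one and the x axis of carrier, either way round below 0.2 rad or angle between the x axis of tray_one and the y axis of carrier, either way round below 0.2 rad)), for 0.2 s.
2. four-pocket tray on the one-pocket tray, the ones below still in place (all of step 1 and horizontal distance between tray_four and carrier below 0.01 m and z of tray_four in the frame of carrier between 0.027 and 0.033 m and (angle between the x axis of tray_four and the x axis of carrier, either way round below 0.2 rad or angle between the x axis of tray_four and the y axis of carrier, either way round below 0.2 rad) and horizontal distance between tray_four and tray_one below 0.008 m), for 0.2 s.
3. sixteen-pocket tray on the four-pocket tray, the ones below still in place (all of step 2 and horizontal distance between tray_sixteen and carrier below 0.01 m and z of tray_sixteen in the frame of carrier between 0.045 and 0.051 m and (angle between the x axis of tray_sixteen and the x axis of carrier, either way round below 0.2 rad or angle between the x axis of tray_sixteen and the y axis of carrier, either way round below 0.2 rad) and horizontal distance between tray_sixteen and tray_four below 0.008 m), for 0.2 s.
4. large cover on the sixteen-pocket tray, the ones below still in place (all of step 3 and horizontal distance between cover and carrier below 0.01 m and z of cover in the frame of carrier between 0.059 and 0.065 m and (angle between the x axis of cover and the x axis of carrier, either way round below 0.2 rad or angle between the x axis of cover and the y axis of carrier, either way round below 0.2 rad) and horizontal distance between cover and tray_sixteen below 0.008 m), for 0.2 s.
At the end, for the whole second after the job is handed in: One-, four-, sixteen-pocket tray, large cover, bottom to top: each within 10 mm of the carrier's centre, 8 mm of the piece below, 3 mm of its right height (undersides 6, 30, 48, 62 mm above the carrier's), square to the carrier within 0.2 rad (any quarter turn), released, at rest (all of step 4 and linear speed of each of tray_one, tray_four, tray_sixteen, cover below 0.02 m/s); the robot touches nothing.
It fails at once if the small cover is moved more than 20 mm (distance of small_cover from where it was at the start of the episode above 0.02 m).
It fails at once if the loupe is moved more than 20 mm (distance of loupe from where it was at the start of the episode above 0.02 m).
It also fails if it takes over 93 s, if anything falls off the work surface, if the arm or the gripper's body presses on something with over 40 N, if the wrist force passes 120 N, or if a joint passes its speed limit or range.

## Working session

There is one attempt and no reset: what is moved stays moved. The work goes in short steps, Python scripts to look and compute and a shell command to move; the robot and the scene stay as the last step left them, time stands still between calls to the robot, and variables do not carry over. Pictures are saved under pics/ and viewed, at most 14 in all, crops included, and the job is handed in when it is done.

```bash
ls; mkdir -p pics; python3 - <<'E'
from cell import observe,cams,robot,models
import cv2
for c in ["top","side"]:
    im=cams.read_camera(c); cv2.imwrite(f"pics/{c}0.png",im[:,:,::-1])
    print(c,cams.camera_model(c))
    for t in ["carrier","tray_one","tray_four","tray_sixteen","cover","small_cover","loupe","lightbox","parts_box"]:
        if c=="top":
            print(t,[([round(v,3) for v in d["position"]],round(d["confidence"],2)) for d in models.pinpoint(t,c)][:4])
o=observe();print(o["time"],o["tool_pos"],o["tool_rot"])
E
```

```text
pics
top {'camera_matrix': array([[501.12015485,   0.        , 320.9040383 ],
       [  0.        , 501.12015485, 232.80782422],
       [  0.        ,   0.        ,   1.        ]]), 'k1': -0.11606380465151464, 'pose': array([[-0.07134557, -0.97119295,  0.22736329,  0.35329886],
       [-0.99744461,  0.06861023, -0.01992178,  0.03817846],
       [ 0.00374844, -0.22820362, -0.97360621,  0.97317413],
       [ 0.        ,  0.        ,  0.        ,  1.        ]])}
carrier [([0.447, 0.004, 0.001], 0.78)]
tray_one [([0.622, -0.212, 0.001], 0.96), ([0.682, -0.34, -0.003], 0.9)]
tray_four [([0.439, -0.151, 0.001], 0.9)]
tray_sixteen [([0.64, -0.005, 0.001], 0.63)]
cover [([0.597, 0.401, -0.001], 0.8), ([0.483, 0.343, 0.027], 0.65)]
small_cover [([0.44, 0.165, -0.004], 0.96)]
loupe []
lightbox [([0.48, 0.343, 0.029], 0.74)]
parts_box [([0.495, -0.338, 0.002], 0.58)]
side {'camera_matrix': array([[556.41846724,   0.        , 323.07639242],
       [  0.        , 556.41846724, 239.22530679],
       [  0.        ,   0.        ,   1.        ]]), 'k1': -0.03940017694984737, 'pose': array([[ 0.70013367, -0.44978114,  0.55453563, -0.035702  ],
       [-0.71381621, -0.45909517,  0.52886486, -0.54592082],
       [ 0.01671119, -0.76611262, -0.64248906,  0.7332605 ],
       [ 0.        ,  0.        ,  0.        ,  1.        ]])}
0.55 [0.15403077 0.50189498 0.40472132] [3.14153878e+00 3.29133660e-05 2.84378621e+00]
```

View pics/top0.png

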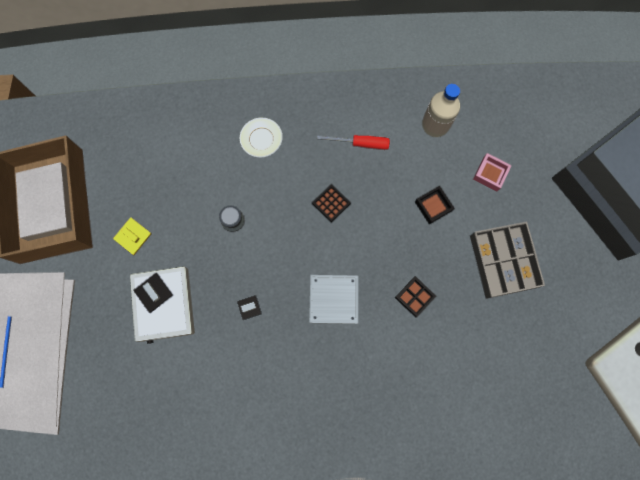

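View pics/side0.png

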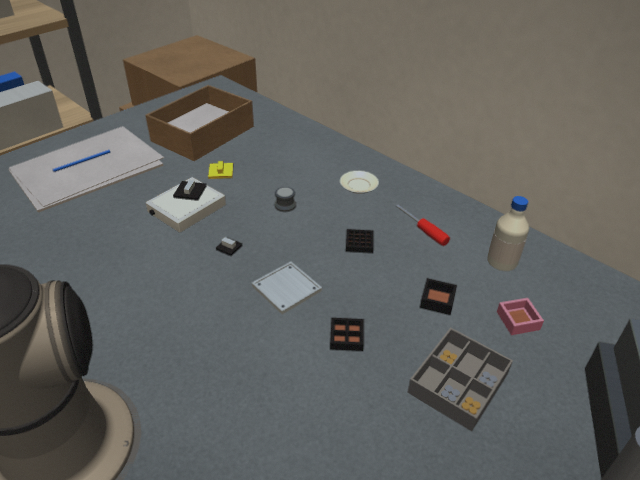

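Top view: the black one-pocket tray is at (435,205) and its pink look-alike at (492,172), so the black one is meant. The large black cover is on the light box at (153,292); the yellow one at (132,236) is not meant. The four-pocket tray is at (415,297), the sixteen-pocket tray at (331,203), the carrier at (334,299), the small cover at (249,307) and the loupe at (231,218). Next I fit silhouettes for exact poses.

```bash
cat > h.py <<'E'
import numpy as np, cv2
from scipy.optimize import minimize
def project(P,m):
    T=np.linalg.inv(m["pose"]); q=P@T[:3,:3].T+T[:3,3]; s=q[:,:2]/q[:,2:]
    s=s*(1+m["k1"]*(s**2).sum(1,keepdims=True)); K=m["camera_matrix"]
    return s*[K[0,0],K[1,1]]+K[:2,2]
def box(x,y,a,w,z0,z1):
    c=np.array([[sx*w/2,sy*w/2] for sx in(-1,1) for sy in(-1,1)]); R=np.array([[np.cos(a),-np.sin(a)],[np.sin(a),np.cos(a)]])
    c=c@R.T+[x,y]; return np.vstack([np.c_[c,np.full(4,z)] for z in(z0,z1)])
def fit(mask,m,seed,w,z0,z1,S=6):
    """seed xy world; mask bool -> x,y,yaw(mod 90), iou"""
    H,W=mask.shape; u=project(np.array([[*seed,z1]]),m)[0]; n,lab,st,ce=cv2.connectedComponentsWithStats(mask.astype(np.uint8))
    ok=[i for i in range(1,n) if st[i,4]>60]; i=min(ok,key=lambda i:np.hypot(*(ce[i]-u)))
    cs,_=cv2.findContours((lab==i).astype(np.uint8),cv2.RETR_EXTERNAL,cv2.CHAIN_APPROX_NONE)
    reg=np.zeros((H,W),np.uint8); cv2.drawContours(reg,cs,-1,1,-1)
    x0,y0=max(st[i,0]-15,0),max(st[i,1]-15,0); x1,y1=min(st[i,0]+st[i,2]+15,W),min(st[i,1]+st[i,3]+15,H)
    reg=cv2.resize(reg[y0:y1,x0:x1],None,fx=S,fy=S,interpolation=cv2.INTER_NEAREST)
    def cost(p):
        q=(project(box(seed[0]+p[0]/100,seed[1]+p[1]/100,p[2],w,z0,z1),m)-[x0,y0]+.5)*S-.5
        h=cv2.convexHull(q.astype(np.float32)); im=np.zeros_like(reg); cv2.fillConvexPoly(im,np.round(h*16).astype(np.int32),1,shift=4)
        return 1-(im&reg).sum()/max((im|reg).sum(),1)
    best=min((minimize(cost,[0,0,a],method="Nelder-Mead",options=dict(initial_simplex=[[0,0,a],[.6,0,a],[0,.6,a],[0,0,a+.3]],xatol=1e-3,fatol=1e-5)) for a in(0,.4,.8,1.2)),key=lambda r:r.fun)
    a=(best.x[2]+np.pi/4)%(np.pi/2)-np.pi/4
    return np.round([seed[0]+best.x[0]/100,seed[1]+best.x[1]/100,a,1-best.fun],4)
E
python3 - <<'E'
from h import *; from cell import cams
for c in("top","side"):
    im=cv2.imread(f"pics/{c}0.png").astype(int); m=cams.camera_model(c); b,g,r=im[...,0],im[...,1],im[...,2]
    dark=im.max(2)<50; chip=(r-b>35)&(r<215)&(r>g+20); tm=dark|chip
    tm=cv2.morphologyEx(tm.astype(np.uint8),cv2.MORPH_CLOSE,np.ones((3,3)))>0
    white=(im.min(2)>115)
    for n,msk,s,w,z0,z1 in[("one",tm,(.622,-.212),.056,0,.024),("four",tm,(.439,-.151),.056,0,.018),("sixteen",tm,(.64,-.005),.056,0,.014),("cover",dark,(.483,.343),.056,.028,.036),("carrier",white,(.447,.004),.092,0,.009),("small",dark,(.44,.165),.038,0,.008),("pink?",chip,(.682,-.34),.056,0,.024)]:
        print(c,n,fit(msk,m,s,w,z0,z1))
im=cv2.imread("pics/top0.png"); 
cr=[cv2.resize(im[y-30:y+30,x-30:x+30],(260,260),interpolation=cv2.INTER_CUBIC) for x,y in[(435,205),(492,172),(153,292),(132,236),(415,297),(331,203)]]
cv2.imwrite("pics/crop.png",np.vstack([np.hstack(cr[:3]),np.hstack(cr[3:])]))
E
```

```text
top one [ 0.6197 -0.2124  0.4975  0.9118]
top four [ 0.4394 -0.153   0.7007  0.8847]
top sixteen [ 0.6385 -0.0062  0.6786  0.8941]
top cover [0.4797 0.3474 0.622  0.6177]
top carrier [ 0.4476  0.0027 -0.086   0.9634]
top small [0.4432 0.1666 0.2883 0.4523]
top pink? [ 0.6903 -0.3441  0.697   0.335 ]
side one [ 0.6219 -0.2098  0.4583  0.9344]
side four [ 0.4408 -0.1511  0.7197  0.9299]
side sixteen [ 0.6404 -0.0013  0.7072  0.9162]
side cover [0.4816 0.353  0.6476 0.653 ]
side carrier [ 0.4517  0.011  -0.082   0.9169]
side small [0.4424 0.172  0.3177 0.5145]
side pink? [ 0.6846 -0.3401 -0.5755  0.7655]
```

View pics/crop.png

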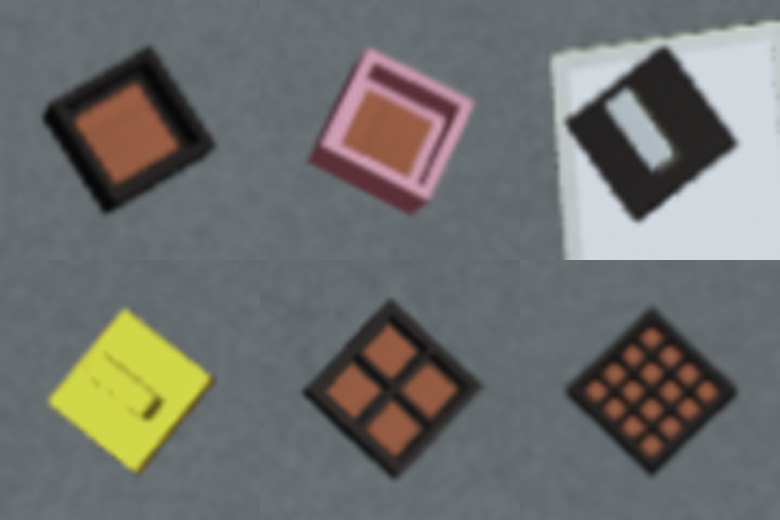

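The crop confirms which pieces are meant: the black single-pocket tray (not the pink one) and the black cover with the aluminium bar (not the yellow one). I'll hover over the carrier and tray_four first and refine with the wrist camera.

```bash
cat > to.py <<'E'
import numpy as np
from cell import observe
def to(x,y,ztip,yaw,sym=np.pi/2,q6pref=0):
    """print row numbers that bring the fingertips to x,y,ztip, tool yaw ~ yaw (mod sym)"""
    o=observe(); p=np.array(o["tool_pos"]); a=o["tool_rot"][2]
    q1=np.arctan2(y,x); c=[yaw+k*sym for k in range(-8,9)]
    yw=min(c,key=lambda v:abs(q1+np.pi/2-v-q6pref))
    R=np.array([[np.cos(a),np.sin(a),0],[np.sin(a),-np.cos(a),0],[0,0,-1]])
    d=R.T@(np.array([x,y,ztip+.178])-p); t=-((yw-a+np.pi)%(2*np.pi)-np.pi)
    print("t",o["time"],"shift",np.round(d/.4,4),"turn",round(t/np.pi,4),"rows>=",int(np.ceil(max(np.linalg.norm(d)/.0625,abs(t)/.187))),"q6",round(q1+np.pi/2-yw,2),"yaw",round(yw,3))
E
python3 -c "
from to import to
to(.44,-.02,.26,-.086)"
```

```text
t 0.55 shift [-1.0663 -1.0375 -0.0832] turn 0.4326 rows>= 10 q6 0.04 yaw 1.485
```

```bash
python3 -m jog '[[[-0.97,-0.94,-0.08],0.4326,0],[[-0.97,-0.94,-0.08],0.4326,0],[[-0.97,-0.94,-0.08],0.4326,0],[[-0.97,-0.94,-0.08],0.4326,0],[[-0.97,-0.94,-0.08],0.4326,0],[[-0.97,-0.94,-0.08],0.4326,0],[[-0.97,-0.94,-0.08],0.4326,0],[[-0.97,-0.94,-0.08],0.4326,0],[[-0.97,-0.94,-0.08],0.4326,0],[[-0.97,-0.94,-0.08],0.4326,0],[[-0.97,-0.94,-0.08],0.4326,0],[[-0.97,-0.94,-0.08],0.4326,0]]' 20; cat > look.py <<'E'
import sys; from h import *; from cell import cams,observe
o=observe(); m=cams.camera_model("wrist"); im=cams.read_camera("wrist"); np.save(f"pics/{sys.argv[1]}.npy",m,allow_pickle=True)
cv2.imwrite(f"pics/{sys.argv[1]}.png",im[:,:,::-1]); print(np.round(m["pose"],3),np.round(o["tool_pos"],3),np.round(o["tool_rot"],3))
E
python3 look.py w1
```

```text
time: 2.05
tool_pos: [0.4141, 0.0296, 0.4367]
tool_rot: [-3.141, -0.0, 1.486]
contact_force: [1.0, -0.2, 0.5]
opening: 0.0918
grip_force: 0.0
[[ 0.996 -0.08  -0.025  0.42 ]
 [-0.084 -0.951 -0.297  0.11 ]
 [-0.     0.298 -0.955  0.416]
 [ 0.     0.     0.     1.   ]] [0.414 0.03  0.437] [-3.141 -0.     1.486]
```

View pics/w1.png

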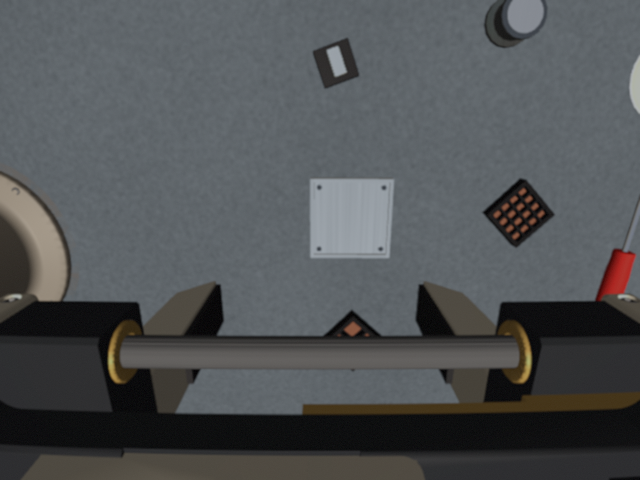

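The wrist view shows the carrier at (350,218), tray_sixteen at (519,212), the small cover at (336,62) and the loupe at (517,20). Now I fit the carrier, tray_sixteen and the small cover here.

```bash
cat >> h.py <<'E'
def masks(im):
    im=im.astype(int); b,g,r=im[...,0],im[...,1],im[...,2]
    dark=im.max(2)<62; chip=(r-b>35)&(r<215)&(r>g+20)
    k=np.ones((3,3)); tm=cv2.morphologyEx((dark|chip).astype(np.uint8),cv2.MORPH_CLOSE,k)>0
    return tm,im.min(2)>115
E
python3 - <<'E'
from h import *; from to import to
im=cv2.imread("pics/w1.png"); m=np.load("pics/w1.npy",allow_pickle=True).item(); tm,wh=masks(im)
print("carrier",fit(wh,m,(.447,.004),.092,0,.009)); print("16",fit(tm,m,(.639,-.005),.056,0,.014))
for t in[(.4476,.0027,.009)]: print(project(np.array([t]),m))
im=cv2.imread("pics/top0.png");from cell import cams; m=cams.camera_model("top"); tm,wh=masks(im)
for n,s,z in[("one",(.62,-.21),.024),("four",(.44,-.152),.018),("16",(.639,-.005),.014)]: print(n,fit(tm,m,s,.056,0,z))
im=cv2.imread("pics/side0.png");m=cams.camera_model("side"); tm,wh=masks(im)
for n,s,z in[("one",(.62,-.21),.024),("four",(.44,-.152),.018),("16",(.639,-.005),.014)]: print(n,fit(tm,m,s,.056,0,z))
to(.58,-.29,.22,.48)
E
```

```text
carrier [ 0.4467  0.0024 -0.0854  0.9827]
16 [ 0.6386 -0.0055  0.7264  0.9583]
[[351.26987869 219.98528712]]
one [ 0.6197 -0.2123  0.4644  0.9472]
four [ 0.44   -0.1534  0.7009  0.9388]
16 [ 0.6389 -0.0061  0.7118  0.9308]
one [ 0.6216 -0.21    0.4476  0.9527]
four [ 0.4406 -0.1512  0.7292  0.9687]
16 [ 0.6409 -0.0018  0.7067  0.9366]
t 2.1 shift [-0.7614  0.4804  0.097 ] turn 0.3204 rows>= 6 q6 0.63 yaw 0.48
```

```bash
python3 -c "
from to import to
to(.6205,-.2115,.08,.457)"
```

```text
t 2.1 shift [-0.5573  0.5648  0.447 ] turn 0.3277 rows>= 6 q6 0.79 yaw 0.457
```

```bash
python3 -m jog '[[[-0.5573,0.5648,0.3],0.3277,0],[[-0.5573,0.5648,0.3],0.3277,0],[[-0.5573,0.5648,0.3],0.3277,0],[[-0.5573,0.5648,0.3],0.3277,0],[[-0.5573,0.5648,0.3],0.3277,0],[[-0.5573,0.5648,0.3],0.3277,0],[[-0.5573,0.5648,0.3],0.3277,0],[[-0.5573,0.5648,0.447],0.3277,0],[[-0.5573,0.5648,0.447],0.3277,0],[[-0.5573,0.5648,0.447],0.3277,0]]'; python3 look.py w2; python3 -c "
from to import to
to(.6205,-.2115,.007,.457)"
```

```text
time: 3.35
tool_pos: [0.621, -0.212, 0.2602]
tool_rot: [3.14, -0.001, 0.457]
contact_force: [0.3, -0.9, -0.2]
opening: 0.0918
grip_force: 0.0
[[ 0.441 -0.858 -0.264  0.693]
 [-0.897 -0.421 -0.133 -0.176]
 [ 0.003  0.296 -0.955  0.239]
 [ 0.     0.     0.     1.   ]] [ 0.621 -0.212  0.26 ] [ 3.14e+00 -1.00e-03  4.57e-01]
t 3.4 shift [-0.0006 -0.0026  0.1896] turn -0.0001 rows>= 2 q6 0.79 yaw 0.457
```

View pics/w2.png

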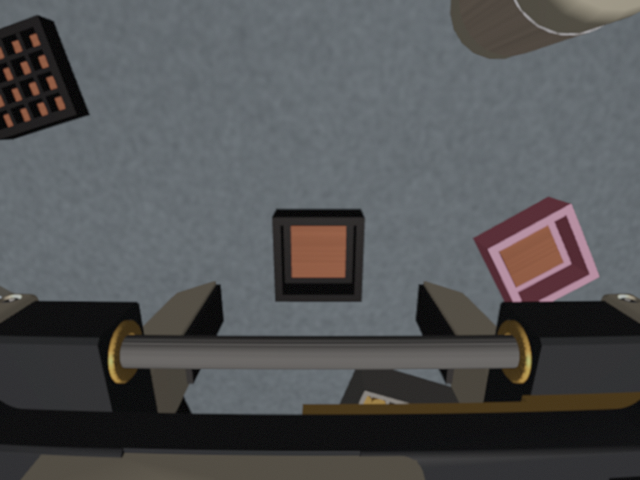

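The black one-pocket tray at (319,255) is square between the fingers, with the pink one aside at (540,250). The bottle is at upper right, so I check its clearance and refine the tray pose.

```bash
cat > ft.py <<'E'
import sys; from h import *; from to import to
n,x,y,h,w=sys.argv[1],*map(float,sys.argv[2:6])
im=cv2.imread(f"pics/{n}.png"); m=np.load(f"pics/{n}.npy",allow_pickle=True).item(); tm,wh=masks(im)
z0=float(sys.argv[6]) if len(sys.argv)>6 else 0
print(fit(tm,m,(x,y),w,z0,z0+h))
E
python3 ft.py w2 .6205 -.2115 .024 .056; python3 - <<'E'
from h import *; from cell import cams
m=cams.camera_model("top"); K=m["camera_matrix"]
for u in[(436,134),(426,128),(450,128)]:
    s=(np.array(u)-K[:2,2])/K[0,0]; s=s/(1+m["k1"]*(s@s)); d=m["pose"][:3,:3]@[*s,1]; c=m["pose"][:3,3]; print(c-d*c[2]/d[2])
E
```

```text
[ 0.6197 -0.212   0.4561  0.9594]
[ 0.77767535 -0.24009997  0.        ]
[ 0.79269175 -0.22049141  0.        ]
[ 0.78972193 -0.27215243  0.        ]
```

```bash
python3 -m jog '[[[-0.002,-0.002,0.1],0,0],[[-0.002,-0.002,0.19],0,0],[[-0.002,-0.002,0.19],0,0],[[-0.002,-0.002,0.19],0,0.9],[[-0.002,-0.002,0.19],0,0.9],[[-0.002,-0.002,0.19],0,0.9],[[-0.002,-0.002,0.19],0,0.9],[[-0.002,-0.002,0.19],0,0.9],[[-0.002,-0.002,0.19],0,0.9],[[-0.002,-0.002,0.19],0,0.9]]' 20;  python3 -c "
from to import to
to(.4467,.0025,.06,-.086)"
```

```text
time: 4.65
tool_pos: [0.6196, -0.2126, 0.1825]
tool_rot: [3.141, -0.001, 0.455]
contact_force: [-2.3, 1.0, 5.0]
opening: 0.0559
grip_force: 20.0
t 4.65 shift [-0.1518 -0.673  -0.1387] turn -0.3277 rows>= 6 q6 0.09 yaw 1.485
```

```bash
python3 -m jog '[[[0,0,-0.14],0,0.9],[[0,0,-0.14],0,0.9],[[-0.1518,-0.673,-0.14],-0.3277,0.9],[[-0.1518,-0.673,-0.14],-0.3277,0.9],[[-0.1518,-0.673,-0.14],-0.3277,0.9],[[-0.1518,-0.673,-0.14],-0.3277,0.9],[[-0.1518,-0.673,-0.14],-0.3277,0.9],[[-0.1518,-0.673,-0.14],-0.3277,0.9],[[-0.1518,-0.673,-0.14],-0.3277,0.9],[[-0.1518,-0.673,-0.14],-0.3277,0.9],[[-0.1518,-0.673,-0.14],-0.3277,0.9]]'; python3 look.py w3; python3 -c "
from to import to
to(.4467,.0025,.012,-.086)"
```

```text
time: 6.02
tool_pos: [0.4467, 0.0023, 0.2377]
tool_rot: [-3.141, -0.0, 1.483]
contact_force: [-0.8, -0.4, -0.7]
opening: 0.0561
grip_force: 20.0
[[ 0.996 -0.084 -0.026  0.453]
 [-0.088 -0.951 -0.297  0.083]
 [-0.     0.298 -0.955  0.217]
 [ 0.     0.     0.     1.   ]] [0.447 0.002 0.238] [-3.141 -0.     1.483]
t 6.075 shift [ 0.0006 -0.      0.1193] turn -0.0005 rows>= 1 q6 0.09 yaw 1.485
```

View pics/w3.png

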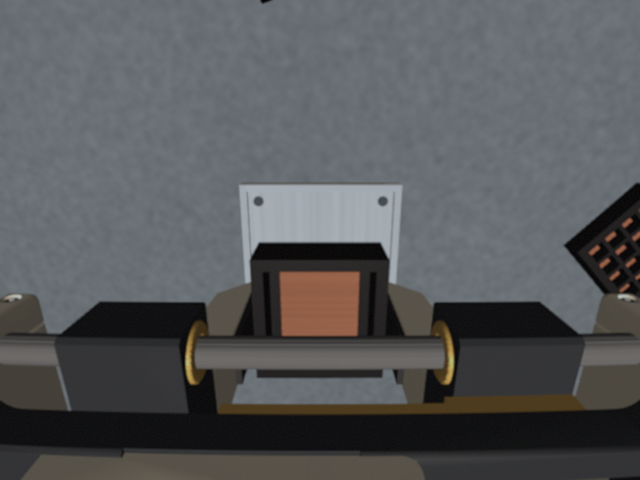

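The tray is held square over the carrier (320,310). Lowering and releasing.

```bash
python3 -m jog '[[[0,0,0.08],0,0.9],[[0,0,0.12],0,0.9],[[0,0,0.12],0,0.9],[[0,0,0.12],0,0.9],[[0,0,0.12],0,0.25],[[0,0,0.12],0,0.25],[[0,0,0.12],0,0.25],[[0,0,0.12],0,0.25],[[0,0,-0.05],0,0.25],[[0,0,-0.2],0,0],[[0,0,-0.2],0,0],[[0,0,-0.2],0,0]]'; python3 look.py w4;python3 ft.py w4 .447 .003 .024 .056 .006;python3 -c "
from to import to
to(.44,-.1525,.08,.715)"
```

```text
time: 7.58
tool_pos: [0.4462, 0.0026, 0.3179]
tool_rot: [3.141, -0.0, 1.485]
contact_force: [-0.7, 0.4, 0.2]
opening: 0.0907
grip_force: 0.0
[[ 0.996 -0.082 -0.025  0.453]
 [-0.086 -0.951 -0.297  0.083]
 [ 0.     0.298 -0.954  0.297]
 [ 0.     0.     0.     1.   ]] [0.446 0.003 0.318] [ 3.141 -0.     1.485]
[ 0.4465  0.0021 -0.0864  0.9162]
t 7.625 shift [-0.3877  0.0182  0.1476] turn 0.245 rows>= 5 q6 0.52 yaw 0.715
```

```bash
python3 -m jog '[[[-0.3877,0.0182,0],0.245,0],[[-0.3877,0.0182,0],0.245,0],[[-0.3877,0.0182,0.1],0.245,0],[[-0.3877,0.0182,0.1476],0.245,0],[[-0.3877,0.0182,0.1476],0.245,0],[[-0.3877,0.0182,0.1476],0.245,0],[[-0.3877,0.0182,0.1476],0.245,0]]'; python3 look.py w5;python3 ft.py w5 .44 -.1525 .018 .056;python3 -c "
from to import to
to(.44,-.1525,.006,.715)"
```

```text
time: 8.5
tool_pos: [0.4408, -0.1522, 0.2595]
tool_rot: [3.141, -0.0, 0.718]
contact_force: [-0.2, 0.9, -0.9]
opening: 0.0919
grip_force: 0.0
[[ 0.658 -0.72  -0.222  0.501]
 [-0.753 -0.628 -0.197 -0.099]
 [ 0.002  0.297 -0.955  0.239]
 [ 0.     0.     0.     1.   ]] [ 0.441 -0.152  0.259] [ 3.141 -0.     0.718]
[ 0.4393 -0.1534  0.7171  0.9575]
t 8.55 shift [-0.0018 -0.0008  0.1888] turn 0.0008 rows>= 2 q6 0.52 yaw 0.715
```

```bash
python3 -m jog '[[[-0.004,0,0.1],0,0],[[-0.004,0,0.187],0,0],[[-0.004,0,0.187],0,0],[[-0.004,0,0.187],0,0.9],[[-0.004,0,0.187],0,0.9],[[-0.004,0,0.187],0,0.9],[[-0.004,0,0.187],0,0.9],[[-0.004,0,0.187],0,0.9],[[-0.004,0,0.187],0,0.9],[[-0.004,0,0.187],0,0.9]]' 20;  python3 -c "
from to import to
to(.4467,.0023,.08,-.086)"
```

```text
time: 9.8
tool_pos: [0.4394, -0.1537, 0.1846]
tool_rot: [3.141, -0.0, 0.715]
contact_force: [-1.0, 0.7, 5.7]
opening: 0.0559
grip_force: 20.0
t 9.8 shift [ 0.2694 -0.2825 -0.1836] turn -0.245 rows>= 5 q6 0.09 yaw 1.485
```

```bash
python3 -m jog '[[[0,0,-0.1836],0,0.9],[[0,0,-0.1836],0,0.9],[[0.2694,-0.2825,-0.1836],-0.245,0.9],[[0.2694,-0.2825,-0.1836],-0.245,0.9],[[0.2694,-0.2825,-0.1836],-0.245,0.9],[[0.2694,-0.2825,-0.1836],-0.245,0.9],[[0.2694,-0.2825,-0.1836],-0.245,0.9],[[0.2694,-0.2825,-0.1836],-0.245,0.9],[[0.2694,-0.2825,-0.1836],-0.245,0.9],[[0.2694,-0.2825,-0.1836],-0.245,0.9]]'; python3 -c "
from to import to
to(.4467,.0023,.0375,-.086)"
```

```text
time: 11.05
tool_pos: [0.4466, 0.002, 0.2575]
tool_rot: [-3.142, -0.0, 1.483]
contact_force: [0.0, 0.4, -0.6]
opening: 0.0555
grip_force: 20.0
t 11.05 shift [0.0007 0.0002 0.1049] turn -0.0006 rows>= 1 q6 0.09 yaw 1.485
```

```bash
python3 -m jog '[[[0.0007,0,0.07],0,0.9],[[0.0007,0,0.105],0,0.9],[[0.0007,0,0.105],0,0.9],[[0.0007,0,0.105],0,0.9],[[0.0007,0,0.105],0,0.25],[[0.0007,0,0.105],0,0.25],[[0.0007,0,0.105],0,0.25],[[0.0007,0,0.105],0,0.25],[[0,0,-0.05],0,0.25],[[0,0,-0.15],0,0],[[0,0,-0.15],0,0],[[0,0,-0.15],0,0]]'; python3 look.py w6;python3 ft.py w6 .447 .003 .042 .056 .006;python3 -c "
from to import to
to(.639,-.0055,.08,.715)"
```

```text
time: 12.55
tool_pos: [0.4462, 0.0024, 0.3169]
tool_rot: [-3.141, -0.0, 1.485]
contact_force: [0.9, 0.3, 0.1]
opening: 0.0908
grip_force: 0.0
[[ 0.996 -0.082 -0.026  0.453]
 [-0.086 -0.951 -0.297  0.083]
 [-0.001  0.298 -0.955  0.296]
 [ 0.     0.     0.     1.   ]] [0.446 0.002 0.317] [-3.141 -0.     1.485]
[ 0.4465  0.002  -0.086   0.9358]
t 12.6 shift [0.0217 0.4821 0.1462] turn -0.255 rows>= 5 q6 -0.72 yaw 2.286
```

View pics/w6.png

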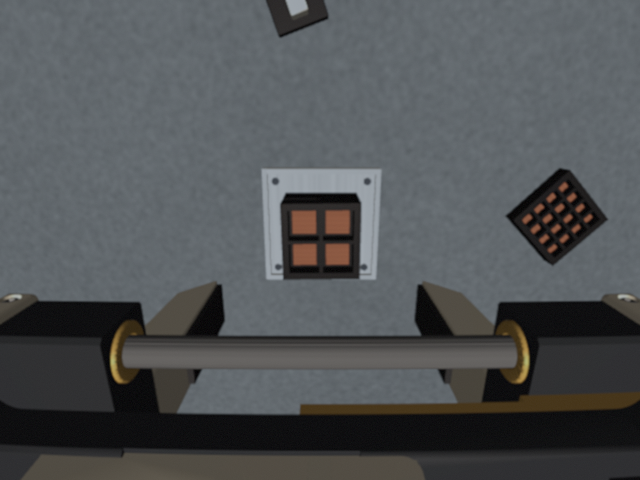

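The four-pocket tray sits flush and centred at (320,237). Next is tray_sixteen at (557,215).

```bash
python3 -m jog '[[[0.0217,0.4821,0],-0.255,0],[[0.0217,0.4821,0],-0.255,0],[[0.0217,0.4821,0.1],-0.255,0],[[0.0217,0.4821,0.1462],-0.255,0],[[0.0217,0.4821,0.1462],-0.255,0],[[0.0217,0.4821,0.1462],-0.255,0],[[0.0217,0.4821,0.1462],-0.255,0],[[0.0217,0.4821,0.1462],-0.255,0]]'; python3 look.py w7;python3 ft.py w7 .639 -.0055 .014 .056;python3 -c "
from to import to
to(.639,-.0055,.005,.715)"
```

```text
time: 13.6
tool_pos: [0.6393, -0.0056, 0.2593]
tool_rot: [3.141, 0.0, 2.285]
contact_force: [-0.2, 0.4, 0.7]
opening: 0.0919
grip_force: 0.0
[[ 0.756  0.626  0.195  0.586]
 [ 0.655 -0.721 -0.226  0.055]
 [-0.001  0.298 -0.955  0.238]
 [ 0.     0.     0.     1.   ]] [ 0.639 -0.006  0.259] [3.141 0.    2.285]
[ 0.6392 -0.0055  0.7147  0.957 ]
t 13.65 shift [ 0.0007 -0.0005  0.1911] turn -0.0001 rows>= 2 q6 -0.72 yaw 2.286
```

```bash
python3 -m jog '[[[0,0,0.1],0,0],[[0,0,0.192],0,0],[[0,0,0.192],0,0],[[0,0,0.192],0,0.9],[[0,0,0.192],0,0.9],[[0,0,0.192],0,0.9],[[0,0,0.192],0,0.9],[[0,0,0.192],0,0.9],[[0,0,0.192],0,0.9],[[0,0,0.192],0,0.9]]' 20;  python3 -c "
from to import to
to(.4466,.0022,.09,-.086)"
```

```text
time: 14.9
tool_pos: [0.6395, -0.0055, 0.1826]
tool_rot: [3.141, 0.0, 2.286]
contact_force: [-1.2, 0.4, 4.5]
opening: 0.0556
grip_force: 20.0
t 14.9 shift [ 0.3309 -0.3514 -0.2136] turn 0.255 rows>= 5 q6 0.09 yaw 1.485
```

```bash
python3 -m jog '[[[0,0,-0.2136],0,0.9],[[0,0,-0.2136],0,0.9],[[0.3309,-0.3514,-0.2136],0.255,0.9],[[0.3309,-0.3514,-0.2136],0.255,0.9],[[0.3309,-0.3514,-0.2136],0.255,0.9],[[0.3309,-0.3514,-0.2136],0.255,0.9],[[0.3309,-0.3514,-0.2136],0.255,0.9],[[0.3309,-0.3514,-0.2136],0.255,0.9],[[0.3309,-0.3514,-0.2136],0.255,0.9],[[0.3309,-0.3514,-0.2136],0.255,0.9]]'; python3 -c "
from to import to
to(.4466,.0022,.0535,-.086)"
```

```text
time: 16.15
tool_pos: [0.4466, 0.0022, 0.2675]
tool_rot: [-3.141, -0.0, 1.485]
contact_force: [-0.5, -0.5, -0.6]
opening: 0.0555
grip_force: 20.0
t 16.15 shift [-0.   -0.    0.09] turn 0.0002 rows>= 1 q6 0.09 yaw 1.485
```

```bash
python3 -m jog '[[[0,0,0.06],0,0.9],[[0,0,0.09],0,0.9],[[0,0,0.09],0,0.9],[[0,0,0.09],0,0.9],[[0,0,0.09],0,0.25],[[0,0,0.09],0,0.25],[[0,0,0.09],0,0.25],[[0,0,0.09],0,0.25],[[0,0,-0.05],0,0.25],[[0,0,-0.15],0,0],[[0,0,-0.15],0,0],[[0,0,-0.15],0,0]]'; python3 look.py w8;python3 ft.py w8 .447 .003 .056 .056 .006;python3 -c "
from to import to
to(.41,.34,.24,.64)"
```

```text
time: 17.65
tool_pos: [0.4461, 0.0023, 0.3271]
tool_rot: [-3.141, -0.0, 1.485]
contact_force: [0.4, -0.5, 0.3]
opening: 0.0907
grip_force: 0.0
[[ 0.996 -0.082 -0.026  0.453]
 [-0.086 -0.951 -0.297  0.083]
 [-0.001  0.298 -0.955  0.306]
 [ 0.     0.     0.     1.   ]] [0.446 0.002 0.327] [-3.141 -0.     1.485]
[ 0.4464  0.0017 -0.0868  0.9432]
t 17.7 shift [ 0.8335 -0.1625 -0.2283] turn -0.2311 rows>= 6 q6 0.05 yaw 2.211
```

View pics/w8.png

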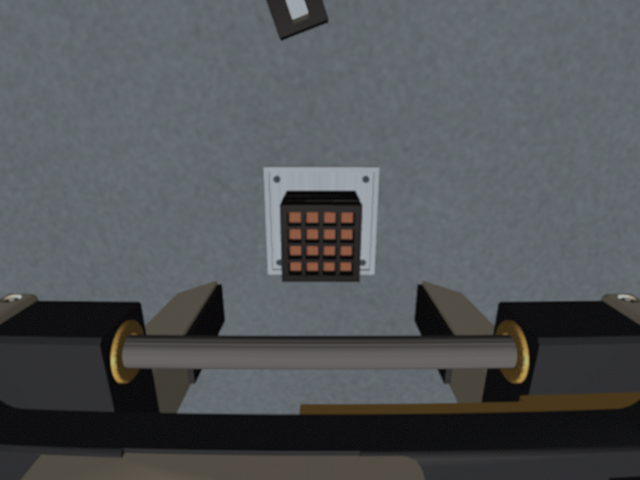

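Three trays are stacked flush at (320,237). Now the cover, with the tool's x along the bar (yaw about 0.64 from the crop).

```bash
python3 -c "
from to import to;import numpy as np
to(.4805,.348,.14,.635,np.pi)"
```

```text
t 17.7 shift [0.8686 0.0114 0.0217] turn 0.2705 rows>= 6 q6 1.56 yaw 0.635
```

```bash
python3 -m jog '[[[0.8686,0.0114,0.02],0.2705,0],[[0.8686,0.0114,0.02],0.2705,0],[[0.8686,0.0114,0.02],0.2705,0],[[0.8686,0.0114,0.02],0.2705,0],[[0.8686,0.0114,0.02],0.2705,0],[[0.8686,0.0114,0.02],0.2705,0],[[0.8686,0.0114,0.02],0.2705,0],[[0.8686,0.0114,0.02],0.2705,0],[[0.8686,0.0114,0.02],0.2705,0]]'; python3 look.py w9;python3 ft.py w9 .4805 .348 .008 .056 .028
```

```text
time: 18.82
tool_pos: [0.481, 0.3466, 0.3191]
tool_rot: [3.142, 0.002, 0.634]
contact_force: [-0.5, -0.3, 0.5]
opening: 0.0918
grip_force: 0.0
[[ 0.592 -0.769 -0.24   0.545]
 [-0.806 -0.565 -0.178  0.394]
 [ 0.002  0.299 -0.954  0.298]
 [ 0.     0.     0.     1.   ]] [0.481 0.347 0.319] [3.142e+00 2.000e-03 6.340e-01]
[0.4794 0.3463 0.6026 0.9093]
```

View pics/w9.png

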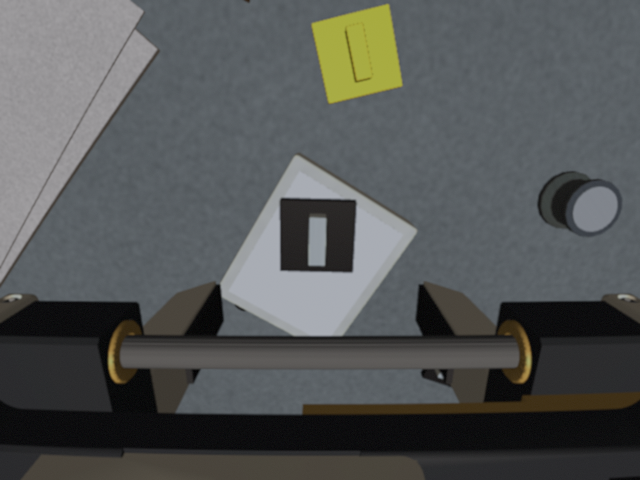

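The cover lies at (318,235) with its bar along the tool's x. The loupe (580,205) and the yellow cover are clear. Going down onto the bar.

```bash
python3 -c "
from to import to;import numpy as np
to(.4795,.3464,.0385,.608,np.pi)"
```

```text
t 18.875 shift [-0.0034 -0.0022  0.2573] turn -0.9919 rows>= 17 q6 -1.55 yaw 3.75
```

```bash
python3 -m jog '[[[-0.0034,-0.002,0.1],0.008,0.3],[[-0.0034,-0.002,0.2],0.008,0.5],[[-0.0034,-0.002,0.256],0.008,0.5],[[-0.0034,-0.002,0.256],0.008,0.5],[[-0.0034,-0.002,0.256],0.008,1],[[-0.0034,-0.002,0.256],0.008,1],[[-0.0034,-0.002,0.256],0.008,1],[[-0.0034,-0.002,0.256],0.008,1],[[-0.0034,-0.002,0.256],0.008,1],[[-0.0034,-0.002,0.256],0.008,1],[[-0.0034,-0.002,0.256],0.008,1]]' 20;  python3 -c "
from to import to
to(.4465,.0021,.115,-.086)"
```

```text
time: 20.25
tool_pos: [0.4794, 0.3479, 0.2176]
tool_rot: [3.142, -0.0, 0.61]
contact_force: [-0.5, 0.1, 3.8]
opening: 0.0117
grip_force: 20.0
t 20.25 shift [-0.5625  0.6615 -0.1885] turn -0.2785 rows>= 6 q6 0.09 yaw 1.485
```

```bash
python3 -m jog '[[[0,0,-0.19],0,1],[[0,0,-0.19],0,1],[[-0.5625,0.6615,-0.19],-0.2785,1],[[-0.5625,0.6615,-0.19],-0.2785,1],[[-0.5625,0.6615,-0.19],-0.2785,1],[[-0.5625,0.6615,-0.19],-0.2785,1],[[-0.5625,0.6615,-0.19],-0.2785,1],[[-0.5625,0.6615,-0.19],-0.2785,1],[[-0.5625,0.6615,-0.19],-0.2785,1],[[-0.5625,0.6615,-0.19],-0.2785,1],[[-0.5625,0.6615,-0.19],-0.2785,1],[[-0.5625,0.6615,-0.19],-0.2785,1]]'; python3 look.py w10;python3 -c "
from to import to
to(.4465,.0021,.0745,-.086)"
```

```text
time: 21.75
tool_pos: [0.4465, 0.0033, 0.2932]
tool_rot: [-3.141, -0.0, 1.487]
contact_force: [1.0, -0.5, -0.1]
opening: 0.0121
grip_force: 20.0
[[ 0.996 -0.08  -0.025  0.453]
 [-0.084 -0.951 -0.297  0.084]
 [-0.     0.298 -0.955  0.272]
 [ 0.     0.     0.     1.   ]] [0.447 0.003 0.293] [-3.141 -0.     1.487]
t 21.8 shift [-0.0025  0.0002  0.1017] turn 0.0007 rows>= 1 q6 0.09 yaw 1.485
```

View pics/w10.png

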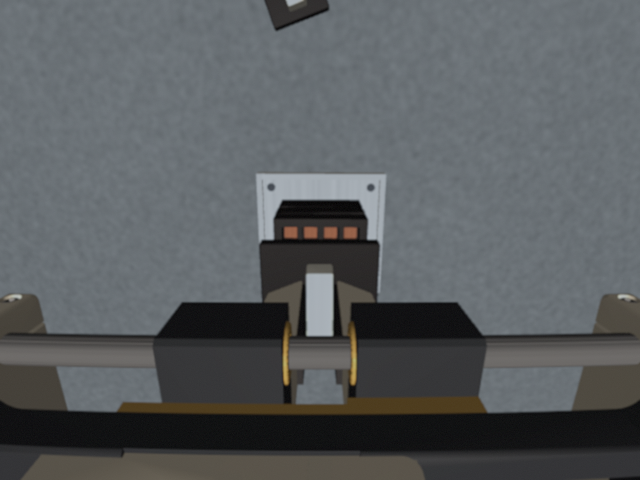

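The cover is held level, with the bar at (319,300), square over the stack. Placing it.

```bash
python3 -m jog '[[[-0.002,0,0.07],0,1],[[-0.002,0,0.102],0,1],[[-0.002,0,0.102],0,1],[[-0.002,0,0.102],0,1],[[-0.002,0,0.102],0,0.6],[[-0.002,0,0.102],0,0.6],[[-0.002,0,0.102],0,0.6],[[-0.002,0,0.102],0,0.6],[[0,0,0],0,0.6],[[0,0,-0.1],0,0.3],[[0,0,-0.1],0,0],[[0,0,-0.1],0,0]]'; python3 look.py w11;python3 ft.py w11 .447 .003 .064 .056 .006; python3 -c "
from cell import models,cams
print(models.pinpoint('cover','wrist')[:2])
import cv2
im=cams.read_camera('side');cv2.imwrite('pics/s2.png',cv2.resize(im[180:340,180:400,::-1],(770,560)))"
```

```text
time: 23.3
tool_pos: [0.4461, 0.0021, 0.3328]
tool_rot: [-3.141, -0.0, 1.485]
contact_force: [0.2, -0.2, 0.2]
opening: 0.0621
grip_force: 0.0
[[ 0.996 -0.082 -0.026  0.453]
 [-0.086 -0.951 -0.297  0.082]
 [-0.001  0.298 -0.955  0.312]
 [ 0.     0.     0.     1.   ]] [0.446 0.002 0.333] [-3.141 -0.     1.485]
[ 0.4466  0.002  -0.0865  0.9519]
[{'position': [0.4488, 0.0041, 0.0616], 'confidence': 0.95}]
```

View pics/w11.png

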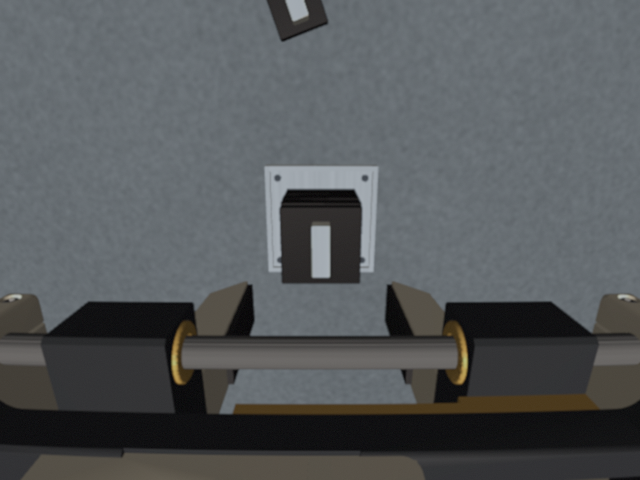

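View pics/s2.png

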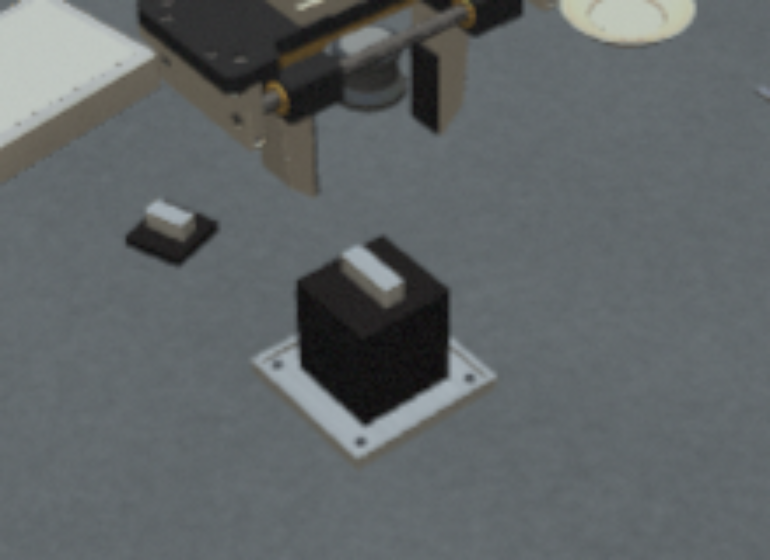

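Both views show the stack flush and square in the carrier, with the cover bar up at (320,245). The gripper is clear, and the small cover and loupe are untouched.

```bash
python3 -c "
from cell import robot
print(robot.hand_in())"
```

```text
the job is handed in; nothing more can be done
None
```

The three trays and the large cover are stacked flush, centred and square in the carrier by the camera checks, the small cover and loupe were left alone, and the job is handed in at about 23 s; no verdict came back.

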